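# Thread the viewing bridge's guide rod through both bushings and hold it

## Task

One side of the microscope bridge's white bracket is closed with a red plug. Take the guide rod with the orange knob out of the rack, thread it tip down through the upper and then the lower bushing on the bracket's open side (the one with the green collar), and finish while still holding the rod, upright and still, with its blue band level with the top rim of the green collar, so that a colleague can tighten the clamp screws. Leave the spare rod, the oil bottle and the slide box undisturbed.

Things in the scene. Friction and masses are not known exactly. Their poses are not given: they have to be found in the camera images.
- rod: Guide rod, loose, about 0.1 kg: steel shaft 16 mm in diameter, 135 mm long, then a round orange knob 26 mm across and 36 mm tall. Origin at the centre of the tip's end face, z from tip to knob. The last 10 mm at the tip taper to 8 mm across. It starts upright, knob up, in either of the rack's two holes, with 1.5 mm of play.
- rod_tip (a point): Centre of the end face of the guide rod's tip.
- rod_band (a point): Centre of the blue band round the guide rod's shaft, on the axis, 100 mm from the tip; the band is 16 mm tall.
- rod_knob (a point): Centre of the guide rod's orange knob, on the axis, 153 mm from the tip. The place to grip.
- bracket: White bracket, fixed: base 130x80x12 mm, central column 45 mm square, two level arms (50 mm by 180 mm along the bracket's y), one straight above the other: lower at 40 to 52 mm, upper at 100 to 114 mm above the counter. Each has through bushings of 20 mm bore at y = +65 and -65 mm; upper and lower are in line vertically, with bare counter below. Origin: middle of underside, z up; yaw varies.
- collar: Green open ring fixed on the upper arm round the mouth of the open upper bushing, 34 mm across, 23 mm hole, 6 mm tall. It may be on either side of the bracket. Origin: on the bushing's axis at the ring's underside, 114 mm above the counter; its top rim is 120 mm above the counter.
- plug: Red plug fixed on the upper arm, closing the other upper bushing; 34 mm across, 16 mm tall, origin at its underside on that bushing's axis.
- rack: Light wooden rack, fixed: a block 70x160x50 mm (x, y, z) with two round holes of 19 mm bore, 40 mm deep, at y = +45 and -45 mm. One holds the guide rod, the other the spare rod; their tips rest 10 mm above the counter. Origin: middle of its underside; z up; yaw varies.
- spare_rod: Bystander: shorter steel rod, 105 mm overall, with a black knob 22 mm across and no band, loose in the rack's other hole. Origin at its tip, z up. Leave it.
- oil_bottle: Bystander: amber bottle with a black cap, loose, 34 mm across and 75 mm tall, upright. Origin at its underside.
- slide_box: Bystander: blue slide box with a white lid, loose, 87 by 47 by 34 mm. Origin at its underside.
There are look-alikes about, which are no part of the job. Leave any black, turquoise or yellow look-alike of the rod alone.

How it is judged:
By the outcome, as a careful person would: the job done as asked, in the order asked, and still so for the second after the job is handed in, while the arm keeps its last pose, push and grip.
It also fails if it takes over 54 s, if anything falls off the work surface, if the arm or the gripper's body presses on something with over 40 N, if the wrist force passes 120 N, or if a joint passes its speed limit or range.

## Robot

A 6-joint arm with a two-finger parallel gripper is mounted at the origin on the work surface. World frame = base frame: x ahead of the robot, y to its left, z up, the work surface at z = 0. Lengths are in m, angles in rad, forces in N, time in s.
With the tool pointing down it reaches from about 0.3 to 0.825 m from the base axis. Payload 5.4 kg.
Tool frame: the origin (TCP) lies where the fingers leave the gripper's body, on its centre line; the fingertips stand 88 mm ahead of it and the grasp point (between the pads) lies r.grip_depth ahead of it (r.grip_depth is the distance from the TCP to the grasp point, in m); z points along the fingers, y is the direction in which the jaws open and shut (so a half turn about z gives the same grasp; the last joint's range is limited). The gripper opens to 92 mm and grips with 3 to 60 N. Pads are 20 mm wide; open, the fingers measure 128 mm over their backs; the gripper's body (75 mm by 189 mm) begins 69 mm behind the grasp point.
Start: joints at [-1.556, 0.158, 1.597, -0, 1.386, -0.21], TCP at [0.128, -0.561, 0.303] pointing down, gripper open.
Joint ranges: [-2.91, 2.91], [-0.94, 2.29], [0.18, 2.7], [-1.29, 4.43], [0.17, 2.64], [-3, 3]. Speed limits (rad/s): [2.57, 2.57, 3.14, 3.14, 3.14, 3.14].

## Interface

Orientations are given as a rotation vector (axis times angle).
In Python, from workcell import sensors, vision, job, r gives the robot as it stands.
- The arm moves only by the tool jog_arm, never from a script. Its argument "targets" is a list of rows, each an object of numbers: "x", "y", "z": the shift along the tool's x, y, z in cm; "roll": the turn about the tool's z in rad. In form: [{"x": .., "y": .., "z": .., "roll": ..}, ...]. A call has 1 to 12 rows; each row shifts and turns the pose as measured when the row begins, along the tool's axes as they then stand; what a row does not reach is not made up. A row lasts 1/10 s, in which the tool goes at most 50 mm and 8.59 degrees, less where a joint would pass 70% of its speed; a pose out of reach is approached as far as the arm can. A call is refused whole if a number of a shift passes 5 or a number of a turn 0.15, either way. A call with a gripper value outside its range is refused whole. "gripper" is the gripper's target within -1 to 1 (shut at 1, half-way at 0, fully open at -1), set as the call begins (left out, the last holds). The fingers move at their own pace and stop on an object; "grip_force" is the grip in N (left out, the last holds). Time passes only in rows, so rows that do not move let the fingers close. It gives the time, the measured TCP pose, the force and the opening at its end, in the units of the state.
- sensors.read_state(): the state, without advancing time (a new reading comes with each control period).
- vision.capture(name): name is "scene" or "top"; returns a dict with "frame" (400x640x3 uint8, red, green, blue), "mtx" (3x3 intrinsics, pixels), "D" ([k1, k2, p1, p2, k3] as OpenCV has them; the pictures are not rectified), "cam_to_world" (4x4, takes a point from camera to world coordinates). Camera axes: x right, y up, looking along -z (the intrinsics and any distortion apply to the point x, -y, -z); pixel columns grow to the right and rows downward; lengths in m; the calibration is good to about 2 mm. A picture is of the moment at which its call begins. There is no depth.
- job.sign_off(): hands the job in, once; it reports no verdict.
The state is a dict: "time_s": time; "q": joint angles; "joint_vel": joint speeds; "joint_efforts": joint torques, N m; "eef_pos": TCP position; "tcp_rot": TCP orientation; "contact_force": force on the tool from outside, world axes, zero at the start; "torque": the same for the moment, N m; "width": finger opening in m.
Only numpy, scipy, OpenCV 4.12 (cv2) and the standard library are available. Lean on these libraries where they do the work, as an engineer would, in place of code of your own. Each camera call takes 0.05 s, during which the arm holds its last target.

## Working session

There is one attempt and no reset: what is moved stays moved. The work goes in short steps, Python scripts to look and compute and a tool call to move; the robot and the scene stay as the last step left them, time stands still between calls to the robot, and variables do not carry over. Pictures are saved under pics/ and viewed, and the job is handed in when it is done.

Besides the shell and the picture viewer there is one more tool, called after "Request:" by a JSON object that holds its "op" and its "data", one argument or row to a line. jog_arm: Moves the arm, as the interface text tells. Its arguments: {"type":"object","properties":{"targets":{"type":"array","items":{"type":"object","properties":{"x":{"type":"number"},"y":{"type":"number"},"z":{"type":"number"},"roll":{"type":"number"}}}},"gripper":{"type":"number"},"grip_force":{"type":"number"}},"required":["targets"]}

```bash
ls; mkdir -p pics
python3 - <<'E'
from workcell import sensors, vision, job, r
import cv2
print(sensors.read_state()); print(r.grip_depth)
for n in("scene","top"):
    c=vision.capture(n); cv2.imwrite(f"pics/{n}0.png",c["frame"][:,:,::-1]); print(c["mtx"],c["D"],c["cam_to_world"])
E
```

```text
pics
{'time_s': 0.0, 'q': array([-1.55613751e+00,  1.59046403e-01,  1.59821127e+00, -4.19092016e-05,
        1.38620436e+00, -2.10130038e-01]), 'joint_vel': array([-0.00121903, -0.00099253, -0.00118697, -0.00014598,  0.00024388,
       -0.00094791]), 'joint_efforts': array([-1.76520458e-03, -3.85572803e+01, -3.22111416e+01,  6.99153892e-02,
        3.77298659e-02, -1.42690742e-04]), 'eef_pos': array([ 0.12811382, -0.56007154,  0.30173076]), 'tcp_rot': array([-3.11991635e+00, -3.52157498e-01, -2.22012287e-04]), 'contact_force': array([0.79094333, 0.04225159, 0.01610243]), 'torque': array([-0.00771416,  0.01135812, -0.00041332]), 'width': 0.09185119758710106}
0.0694
[[400.80535274   0.         313.67634623]
 [  0.         400.80535274 196.33688481]
 [  0.           0.           1.        ]] [-0.07392703  0.          0.          0.          0.        ] [[ 0.41166298 -0.75411696  0.51170421  0.93729752]
 [ 0.91130715  0.34511365 -0.22453473 -0.15027895]
 [-0.00727066  0.55875234  0.82930269  0.73575571]
 [ 0.          0.          0.          1.        ]]
[[423.96936589   0.         321.92464869]
 [  0.         423.96936589 208.7511397 ]
 [  0.           0.           1.        ]] [0.02304505 0.         0.         0.         0.        ] [[-0.02592771  0.98787596 -0.15306481  0.39647635]
 [-0.99966055 -0.02601372  0.00144113 -0.00490148]
 [-0.00255813  0.15305022  0.9882151   1.09079241]
 [ 0.          0.          0.          1.        ]]
```

View pics/scene0.png

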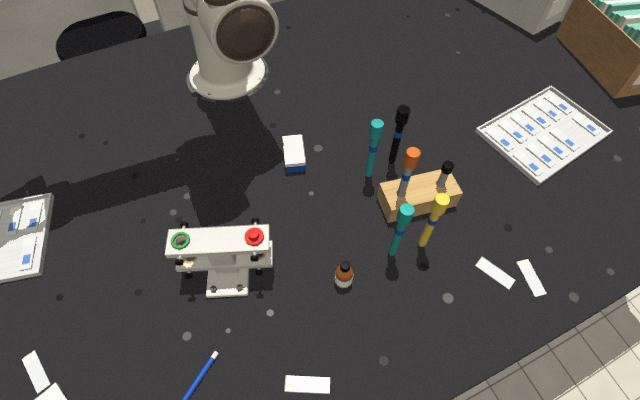

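View pics/top0.png

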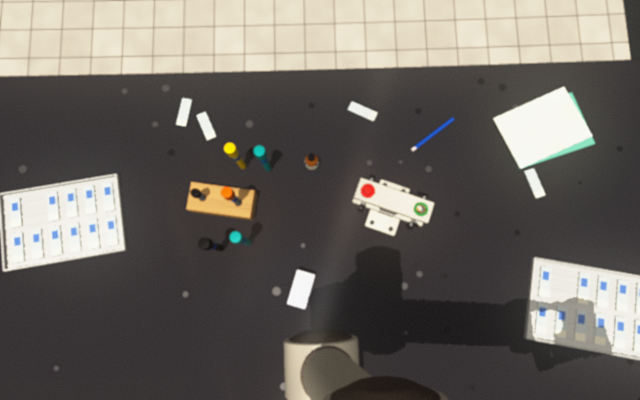

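The scene view shows the orange rod at about (412,158), the rack, the collar at (180,240) and the plug at (255,237). The top view has the knob at about (228,193) and the collar at (421,209). Turquoise, black and yellow look-alikes stand near the rod, so I'll zoom in.

Run:
```python
import cv2
a=cv2.imread("pics/top0.png"); b=cv2.imread("pics/scene0.png")
cv2.imwrite("pics/t_rack.png",cv2.resize(a[130:270,170:290],None,fx=5,fy=5,interpolation=cv2.INTER_CUBIC)[:600])
cv2.imwrite("pics/t_br.png",cv2.resize(a[165:245,340:445],None,fx=7,fy=7,interpolation=cv2.INTER_CUBIC))
cv2.imwrite("pics/s_rack.png",cv2.resize(b[95:265,350:480],None,fx=3.5,fy=3.5,interpolation=cv2.INTER_CUBIC))
cv2.imwrite("pics/s_br.png",cv2.resize(b[210:305,155:285],None,fx=6,fy=6,interpolation=cv2.INTER_CUBIC))
```

```text
(no output)
```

View pics/t_rack.png

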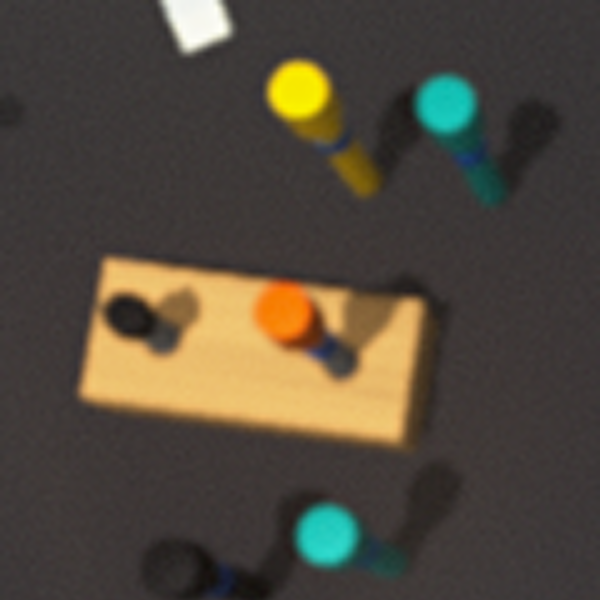

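View pics/t_br.png

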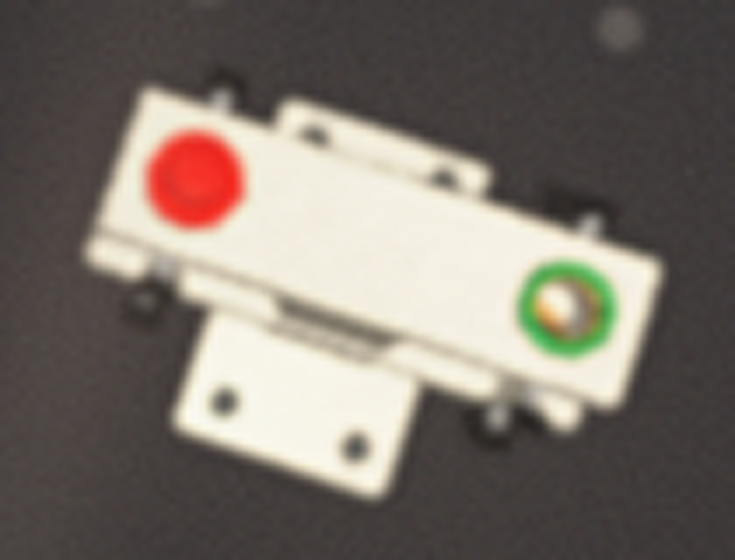

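View pics/s_rack.png

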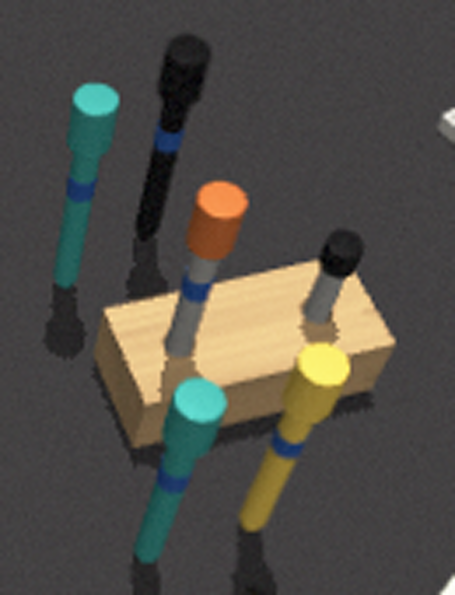

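View pics/s_br.png

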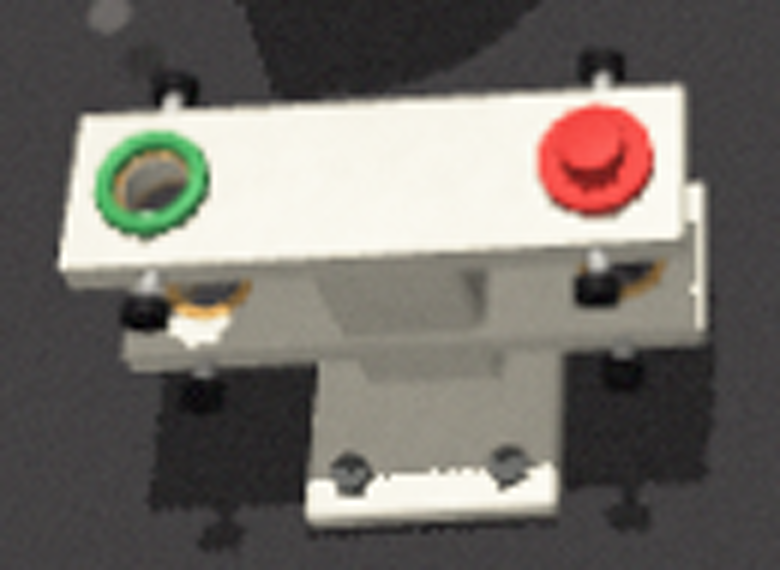

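```bash
cat > h.py <<'E'
import numpy as np, cv2
from workcell import sensors, vision, job, r
CAM={}
def cap(n,save=None):
    c=vision.capture(n); CAM[n]=c
    if save: cv2.imwrite(save,c["frame"][:,:,::-1])
    return c
def ray(c,u,v):
    p=cv2.undistortPoints(np.array([[[u,v]]],float),c["mtx"],np.array(c["D"]))[0,0]
    T=c["cam_to_world"]; d=T[:3,:3]@np.array([p[0],-p[1],-1.]); return T[:3,3],d
def atz(c,u,v,z):
    o,d=ray(c,u,v); return o+d*(z-o[2])/d[2]
def proj(c,P):
    T=c["cam_to_world"]; q=(np.atleast_2d(P)-T[:3,3])@T[:3,:3]; q=q*[1,-1,-1]
    return cv2.projectPoints(q,np.zeros(3),np.zeros(3),c["mtx"],np.array(c["D"]))[0][:,0]
def tri(c1,p1,c2,p2):
    o1,d1=ray(c1,*p1);o2,d2=ray(c2,*p2)
    d1=d1/np.linalg.norm(d1);d2=d2/np.linalg.norm(d2)
    s=np.linalg.lstsq(np.c_[d1,-d2],o2-o1,rcond=None)[0]
    a=o1+s[0]*d1;b=o2+s[1]*d2
    return (a+b)/2,np.linalg.norm(a-b)
def blob(c,lo,hi,box=None):
    h=cv2.cvtColor(c["frame"],cv2.COLOR_RGB2HSV); m=cv2.inRange(h,np.array(lo),np.array(hi))
    if box: k=np.zeros_like(m);x0,y0,x1,y1=box;k[y0:y1,x0:x1]=1;m=m*k
    return m
E
python3 - <<'E'
from h import *
np.set_printoptions(precision=4,suppress=True)
t=cap("top");s=cap("scene")
# collar outer ellipse
def ell(c,lo,hi,box):
    m=blob(c,lo,hi,box); cs,_=cv2.findContours(m,cv2.RETR_EXTERNAL,cv2.CHAIN_APPROX_NONE)
    k=max(cs,key=cv2.contourArea); return cv2.fitEllipse(k)
gt=ell(t,(45,100,40),(80,255,255),(400,190,440,230)); gs=ell(s,(45,100,40),(80,255,255),(160,220,205,260))
print("green",gt,gs,atz(t,*gt[0],.118),atz(s,*gs[0],.118),tri(t,gt[0],s,gs[0]))
rt=ell(t,(0,150,80),(5,255,255),(350,175,385,205)); rs=ell(s,(0,150,80),(5,255,255),(235,215,275,260))
print("red",rt,rs,atz(t,*rt[0],.122),atz(s,*rs[0],.122))
# knob
o=ell(t,(5,180,170),(15,255,255),(210,170,250,215)); os_=ell(s,(5,150,60),(15,255,255),(395,140,430,175))
print("knob",o,os_,atz(t,*o[0],.178),atz(s,*os_[0],.165))
pt=(227.0,191.9);ps=(413.2,152.6)
print("knobtop",atz(t,*pt,.181),atz(s,*ps,.181),tri(t,pt,s,ps))
f=lambda x,y:((x+.5)/5+169.5,(y+.5)/5+129.5)
g=lambda x,y:((x+.5)/3.5+349.5,(y+.5)/3.5+94.5)
print("rod base at rack top",atz(t,*f(341,362),.05), atz(s,*g(180,352),.05))
for n,p in dict(c1=(104,257),c2=(425,298),c3=(405,445),c4=(82,400)).items(): print("rack",n,atz(t,*f(*p),.05))
for n,p in dict(yel=(299,90),tq1=(446,103),tq2=(327,534),blk=(178,565)).items(): print(n,atz(t,*f(*p),.171))
print("spare",atz(t,*f(130,315),.112))
print("bottle",atz(t,311.5,160,.075))
for p in dict(a=(295,270),b=(313,275),c=(305,308),d=(288,303)).values(): print("box",atz(t,*p,.034))
E
```

```text
green ((420.63458251953125, 208.63458251953125), (11.454838752746582, 12.193410873413086), 135.0) ((179.70516967773438, 240.0826416015625), (15.338563919067383, 18.295509338378906), 62.446651458740234) [ 0.5414 -0.235   0.118 ] [ 0.5427 -0.2344  0.118 ] (array([ 0.5417, -0.235 ,  0.1166]), np.float64(0.0007748379371731854))
red ((367.2308044433594, 190.1691436767578), (12.115365028381348, 12.30489730834961), 18.548568725585938) ((253.8340606689453, 236.23609924316406), (16.535926818847656, 18.191797256469727), 69.20006561279297) [ 0.5875 -0.1128  0.122 ] [ 0.5915 -0.113   0.122 ]
knob ((226.24681091308594, 191.814697265625), (10.811720848083496, 11.652626991271973), 0.05429275706410408) ((411.3566589355469, 157.18504333496094), (14.054842948913574, 23.3572998046875), 17.31353759765625) [0.5809 0.2023 0.178 ] [0.5807 0.2039 0.165 ]
knobtop [0.5801 0.2    0.181 ] [0.583  0.2028 0.181 ] (array([0.5813, 0.2021, 0.1791]), np.float64(0.0036255372703615056))
rod base at rack top [0.5802 0.2025 0.05  ] [0.5869 0.2011 0.05  ]
rack c1 [0.6367 0.3212 0.05  ]
rack c2 [0.6116 0.1607 0.05  ]
rack c3 [0.5377 0.1707 0.05  ]
rack c4 [0.5644 0.3306 0.05  ]
yel [0.6832 0.1976 0.171 ]
tq1 [0.6755 0.1318 0.171 ]
tq2 [0.4832 0.1841 0.171 ]
blk [0.4714 0.2484 0.171 ]
spare [0.5942 0.2891 0.112 ]
bottle [0.6762 0.0162 0.075 ]
box [0.4091 0.0639 0.034 ]
box [0.3958 0.0198 0.034 ]
box [0.3171 0.041  0.034 ]
box [0.3301 0.0822 0.034 ]
```

Request:
{"op": "jog_arm", "data": {
  "targets": [
    {"x": 2, "y": -2},
    {"x": 3, "y": -3.2},
    {"x": 3, "y": -3.2},
    {"x": 3, "y": -3.2},
    {"x": 3, "y": -3.2},
    {"x": 3, "y": -3.2},
    {"x": 3, "y": -3.2},
    {"x": 3, "y": -3.2},
    {"x": 3, "y": -3.2},
    {"x": 3, "y": -3.2}
  ],
  "gripper": -1
}}

```text
invalid input
```

Request:
{"op": "jog_arm", "data": {
  "targets": [
    {"x": 2.0, "y": -2.0, "z": 0.0, "roll": 0.0},
    {"x": 3.0, "y": -3.2, "z": 0.0, "roll": 0.0},
    {"x": 3.0, "y": -3.2, "z": 0.0, "roll": 0.0},
    {"x": 3.0, "y": -3.2, "z": 0.0, "roll": 0.0},
    {"x": 3.0, "y": -3.2, "z": 0.0, "roll": 0.0},
    {"x": 3.0, "y": -3.2, "z": 0.0, "roll": 0.0},
    {"x": 3.0, "y": -3.2, "z": 0.0, "roll": 0.0},
    {"x": 3.0, "y": -3.2, "z": 0.0, "roll": 0.0}
  ],
  "gripper": -1,
  "grip_force": 20
}}

```text
time_s: 1.0
eef_pos: [0.3007, -0.2642, 0.3003]
tcp_rot: [-3.122, -0.336, -0.001]
contact_force: [0.7, 0.4, -0.9]
width: 0.0919
```

Request:
{"op": "jog_arm", "data": {
  "targets": [
    {"x": 3.0, "y": -3.2, "z": 0.0, "roll": 0.0},
    {"x": 3.0, "y": -3.2, "z": 0.0, "roll": 0.0},
    {"x": 3.0, "y": -3.2, "z": 0.0, "roll": 0.0},
    {"x": 3.0, "y": -3.2, "z": 0.0, "roll": 0.0},
    {"x": 3.0, "y": -3.2, "z": 0.0, "roll": 0.0},
    {"x": 3.0, "y": -3.2, "z": 0.0, "roll": 0.0},
    {"x": 3.0, "y": -3.2, "z": 0.0, "roll": 0.0},
    {"x": 3.0, "y": -3.2, "z": 0.0, "roll": 0.0},
    {"x": 3.0, "y": -3.2, "z": 0.0, "roll": 0.0},
    {"x": 3.0, "y": -3.2, "z": 0.0, "roll": 0.0},
    {"x": 3.0, "y": -3.2, "z": 0.0, "roll": 0.0},
    {"x": 1.5, "y": -1.5, "z": 0.0, "roll": 0.0}
  ]
}}

```text
time_s: 2.2
eef_pos: [0.5665, 0.1917, 0.3004]
tcp_rot: [3.121, 0.341, 0.007]
contact_force: [-0.2, -1.3, -0.1]
width: 0.092
```

Request:
{"op": "jog_arm", "data": {
  "targets": [
    {"x": 0.0, "y": 0.0, "z": 0.0, "roll": 0.0}
  ]
}}

```text
time_s: 2.3
eef_pos: [0.567, 0.1938, 0.2998]
tcp_rot: [3.121, 0.346, 0.006]
contact_force: [0.4, -0.9, -1.1]
width: 0.0918
```

```bash
cat >> h.py <<'E'
from scipy.spatial.transform import Rotation as Ro
def need(target):
    s=sensors.read_state(); R=Ro.from_rotvec(s["tcp_rot"]).as_matrix()
    print("t",s["time_s"],"pos",s["eef_pos"].round(4),"toolz",R[:,2].round(4),"F",np.round(s["contact_force"],1),"w",round(s["width"],4))
    print("shift cm (tool):",(R.T@(np.array(target)-s["eef_pos"])*100).round(2))
E
python3 -c "
from h import *
need([.581,.202,.2324])"
```

```text
t 2.3 pos [0.567  0.1938 0.2998] toolz [ 3.8e-03 -8.0e-04 -1.0e+00] F [ 0.4 -0.9 -1.1] w 0.0918
shift cm (tool): [ 1.53 -0.5   6.74]
```

Request:
{"op": "jog_arm", "data": {
  "targets": [
    {"x": 1.5, "y": -0.5, "z": 0.0, "roll": 0.0},
    {"x": 0.0, "y": 0.0, "z": 2.0, "roll": 0.0},
    {"x": 0.0, "y": 0.0, "z": 2.0, "roll": 0.0},
    {"x": 0.0, "y": 0.0, "z": 1.5, "roll": 0.0},
    {"x": 0.0, "y": 0.0, "z": 0.5, "roll": 0.0},
    {"x": 0.0, "y": 0.0, "z": 0.0, "roll": 0.0}
  ]
}}

```text
time_s: 2.9
eef_pos: [0.5795, 0.1981, 0.2376]
tcp_rot: [3.119, 0.343, 0.002]
contact_force: [0.2, -0.6, 0.2]
width: 0.0919
```

```bash
python3 -c "
from h import *
need([.581,.202,.2324])
s=cap('scene'); f=s['frame'][60:260,330:490,::-1]; cv2.imwrite('pics/g1.png',cv2.resize(f,None,fx=3,fy=3,interpolation=2))
need([.581,.202,.2324])"
```

```text
t 2.9 pos [0.5795 0.1981 0.2376] toolz [ 0.0019 -0.0031 -1.    ] F [ 0.2 -0.6  0.2] w 0.0919
shift cm (tool): [ 0.23 -0.35  0.52]
t 2.95 pos [0.5796 0.1981 0.2381] toolz [ 0.0024 -0.0031 -1.    ] F [ 0.7 -1.1 -0.1] w 0.0915
shift cm (tool): [ 0.22 -0.35  0.57]
```

View pics/g1.png

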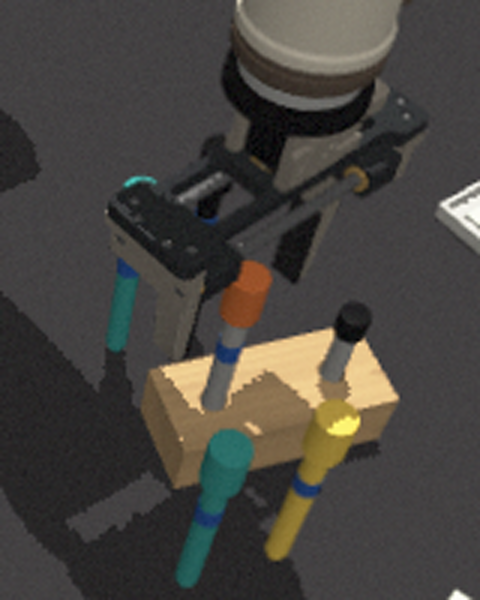

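```bash
python3 -c "
from h import *
s=cap('scene');st=sensors.read_state(); R=Ro.from_rotvec(st['tcp_rot']).as_matrix();p=st['eef_pos']
for nm,q in dict(L=[0,.046,.088],Rr=[0,-.046,.088],c=[0,0,.0694],tcp=[0,0,0]).items(): 
  w=p+R@q; print(nm,w.round(3),((proj(s,w)[0]-[330,60])*3).round(0))
print((proj(s,[.581,.202,.181])[0]-[330,60])*3)
"
```

```text
L [0.59  0.153 0.151] [178. 344.]
Rr [0.57  0.243 0.151] [283. 275.]
c [0.58  0.198 0.169] [237. 289.]
tcp [0.58  0.198 0.239] [260. 210.]
[246.72337529 275.91795143]
```

The projected fingertips match the picture, so the knob lies between the jaws. I'll make the last correction and close.

Request:
{"op": "jog_arm", "data": {
  "targets": [
    {"x": 0.2, "y": -0.3, "z": 0.4, "roll": 0.0},
    {"x": 0.1, "y": -0.1, "z": 0.2, "roll": 0.0},
    {"x": 0.0, "y": 0.0, "z": 0.1, "roll": 0.0}
  ]
}}

```text
time_s: 3.3
eef_pos: [0.5835, 0.2034, 0.2341]
tcp_rot: [3.12, 0.344, 0.013]
contact_force: [0.5, -0.3, 0.3]
width: 0.0923
```

```bash
python3 -c "
from h import *
need([.581,.202,.2324])"
```

```text
t 3.3 pos [0.5835 0.2034 0.2341] toolz [ 0.0085 -0.0021 -1.    ] F [ 0.5 -0.3  0.3] w 0.0923
shift cm (tool): [-0.27  0.08  0.16]
```

Request:
{"op": "jog_arm", "data": {
  "targets": [
    {"x": -0.2, "y": 0.1, "z": 0.1, "roll": 0.0},
    {"x": 0.0, "y": 0.0, "z": 0.0, "roll": 0.0}
  ]
}}

```text
time_s: 3.5
eef_pos: [0.5818, 0.2021, 0.2332]
tcp_rot: [3.12, 0.344, 0.014]
contact_force: [-0.1, 0.3, -0.8]
width: 0.0918
```

```bash
python3 -c "
from h import *
need([.581,.202,.2324])
for i in range(2): cap('top')
need([.581,.202,.2324])"
```

```text
t 3.5 pos [0.5818 0.2021 0.2332] toolz [ 0.0089 -0.002  -1.    ] F [-0.1  0.3 -0.8] w 0.0918
shift cm (tool): [-0.08 -0.01  0.08]
t 3.6 pos [0.582  0.2022 0.2334] toolz [ 0.0093 -0.0019 -1.    ] F [-0.5 -0.7  0. ] w 0.0919
shift cm (tool): [-0.1  -0.    0.09]
```

Request:
{"op": "jog_arm", "data": {
  "targets": [
    {"x": -0.1, "y": 0.0, "z": 0.1, "roll": 0.0},
    {"x": 0.0, "y": 0.0, "z": 0.0, "roll": 0.0},
    {"x": 0.0, "y": 0.0, "z": 0.0, "roll": 0.0},
    {"x": 0.0, "y": 0.0, "z": 0.0, "roll": 0.0},
    {"x": 0.0, "y": 0.0, "z": 0.0, "roll": 0.0},
    {"x": 0.0, "y": 0.0, "z": 0.0, "roll": 0.0},
    {"x": 0.0, "y": 0.0, "z": 0.0, "roll": 0.0},
    {"x": 0.0, "y": 0.0, "z": 0.0, "roll": 0.0}
  ],
  "gripper": 1,
  "grip_force": 25
}}

```text
time_s: 4.4
eef_pos: [0.581, 0.2019, 0.2325]
tcp_rot: [3.12, 0.344, 0.015]
contact_force: [-1.0, 0.2, 0.3]
width: 0.03
```

```bash
python3 -c "
from h import *
need([.581,.202,.2324])"
```

```text
t 4.4 pos [0.581  0.2019 0.2325] toolz [ 0.0097 -0.0019 -1.    ] F [-1.   0.2  0.3] w 0.03
shift cm (tool): [ 0.   -0.01  0.01]
```

Request:
{"op": "jog_arm", "data": {
  "targets": [
    {"x": 0.0, "y": 0.0, "z": 0.0, "roll": 0.0},
    {"x": 0.0, "y": 0.0, "z": 0.0, "roll": 0.0},
    {"x": 0.0, "y": 0.0, "z": 0.0, "roll": 0.0},
    {"x": 0.0, "y": 0.0, "z": 0.0, "roll": 0.0}
  ]
}}

```text
time_s: 4.8
eef_pos: [0.581, 0.2019, 0.2325]
tcp_rot: [3.12, 0.344, 0.015]
contact_force: [-0.4, -0.6, -0.2]
width: 0.0256
```

```bash
python3 -c "
from h import *
need([.581,.202,.2324])"
```

```text
t 4.8 pos [0.581  0.2019 0.2325] toolz [ 0.0097 -0.0019 -1.    ] F [-0.4 -0.6 -0.2] w 0.0256
shift cm (tool): [ 0.   -0.01  0.01]
```

Request:
{"op": "jog_arm", "data": {
  "targets": [
    {"x": 0.0, "y": 0.0, "z": -0.5, "roll": 0.0},
    {"x": 0.0, "y": 0.0, "z": -1.0, "roll": 0.0},
    {"x": 0.0, "y": 0.0, "z": -1.0, "roll": 0.0},
    {"x": 0.0, "y": 0.0, "z": -1.0, "roll": 0.0},
    {"x": 0.0, "y": 0.0, "z": -1.5, "roll": 0.0},
    {"x": 0.0, "y": 0.0, "z": -2.0, "roll": 0.0},
    {"x": 0.0, "y": 0.0, "z": -2.0, "roll": 0.0},
    {"x": 0.0, "y": 0.0, "z": -2.0, "roll": 0.0},
    {"x": 0.0, "y": 0.0, "z": -2.0, "roll": 0.0},
    {"x": 0.0, "y": 0.0, "z": -2.0, "roll": 0.0},
    {"x": 0.0, "y": 0.0, "z": -1.5, "roll": 0.0},
    {"x": 0.0, "y": 0.0, "z": 0.0, "roll": 0.0}
  ]
}}

```text
time_s: 6.0
eef_pos: [0.5787, 0.2018, 0.4164]
tcp_rot: [3.119, 0.344, 0.027]
contact_force: [1.1, -0.2, -0.3]
width: 0.025
```

```bash
python3 -c "
from h import *
need([.542,-.235,.39])
s=cap('scene','pics/s2.png'); t=cap('top','pics/t2.png')"
```

```text
t 6.0 pos [0.5787 0.2018 0.4164] toolz [ 0.0173 -0.0017 -0.9998] F [ 1.1 -0.2 -0.3] w 0.025
shift cm (tool): [-13.14  41.82   2.65]
```

View pics/s2.png

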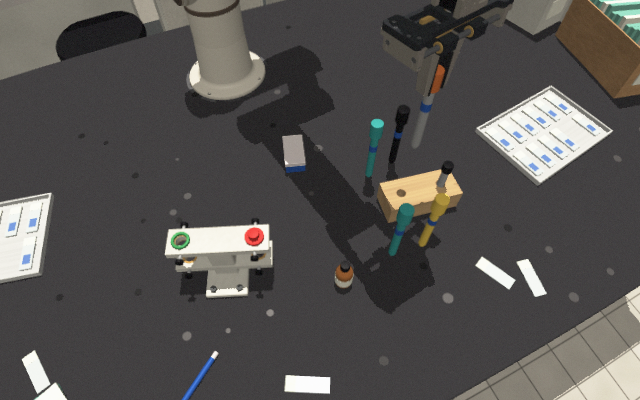

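The rod is held and out of the rack, with the empty hole visible at (401,193). Next I'll carry it to the collar.

Request:
{"op": "jog_arm", "data": {
  "targets": [
    {"x": -0.5, "y": 1.5, "z": 0.0, "roll": 0.0},
    {"x": -1.0, "y": 3.0, "z": 0.0, "roll": 0.0},
    {"x": -1.1, "y": 3.6, "z": 0.0, "roll": 0.0},
    {"x": -1.1, "y": 3.6, "z": 0.0, "roll": 0.0},
    {"x": -1.1, "y": 3.6, "z": 0.0, "roll": 0.0},
    {"x": -1.1, "y": 3.6, "z": 0.0, "roll": 0.0},
    {"x": -1.1, "y": 3.6, "z": 0.0, "roll": 0.0},
    {"x": -1.1, "y": 3.6, "z": 0.0, "roll": 0.0},
    {"x": -1.1, "y": 3.6, "z": 0.0, "roll": 0.0},
    {"x": -1.1, "y": 3.6, "z": 0.0, "roll": 0.0},
    {"x": -1.0, "y": 3.0, "z": 0.0, "roll": 0.0},
    {"x": -0.5, "y": 1.5, "z": 0.0, "roll": 0.0}
  ]
}}

```text
time_s: 7.3
eef_pos: [0.5339, -0.215, 0.3973]
tcp_rot: [-3.12, -0.344, 0.024]
contact_force: [0.3, -0.4, -1.3]
width: 0.0257
```

Request:
{"op": "jog_arm", "data": {
  "targets": [
    {"x": 0.0, "y": 0.0, "z": 0.0, "roll": 0.0}
  ]
}}

```text
time_s: 7.4
eef_pos: [0.5324, -0.2175, 0.3957]
tcp_rot: [-3.12, -0.338, 0.029]
contact_force: [-0.2, -0.0, -1.1]
width: 0.0262
```

```bash
python3 -c "
from h import *
need([.542,-.235,.37])"
```

```text
t 7.4 pos [ 0.5324 -0.2175  0.3957] toolz [-0.0185  0.0014 -0.9998] F [-0.2 -0.  -1.1] w 0.0262
shift cm (tool): [0.61 1.92 2.55]
```

Request:
{"op": "jog_arm", "data": {
  "targets": [
    {"x": 0.3, "y": 0.9, "z": 0.0, "roll": 0.0},
    {"x": 0.3, "y": 0.8, "z": 0.0, "roll": 0.0},
    {"x": 0.0, "y": 0.0, "z": 0.0, "roll": 0.0},
    {"x": 0.0, "y": 0.0, "z": 0.0, "roll": 0.0}
  ]
}}

```text
time_s: 7.8
eef_pos: [0.542, -0.2324, 0.3936]
tcp_rot: [-3.117, -0.34, 0.033]
contact_force: [0.2, 0.6, -0.7]
width: 0.0256
```

```bash
python3 -c "
from h import *
need([.542,-.235,.37])
for n,b in (('scene',(140,100,300,300)),('top',(350,110,480,250))):
  c=cap(n); f=c['frame'][b[1]:b[3],b[0]:b[2],::-1]; cv2.imwrite(f'pics/{n}3.png',cv2.resize(f,None,fx=3 if n=='scene' else 4,fy=3 if n=='scene' else 4,interpolation=2)); cv2.imwrite(f'pics/{n}3full.png',c['frame'][:,:,::-1])
"
```

```text
t 7.8 pos [ 0.542  -0.2324  0.3936] toolz [-0.0213  0.004  -0.9998] F [ 0.2  0.6 -0.7] w 0.0256
shift cm (tool): [-0.01  0.27  2.35]
```

View pics/scene3.png

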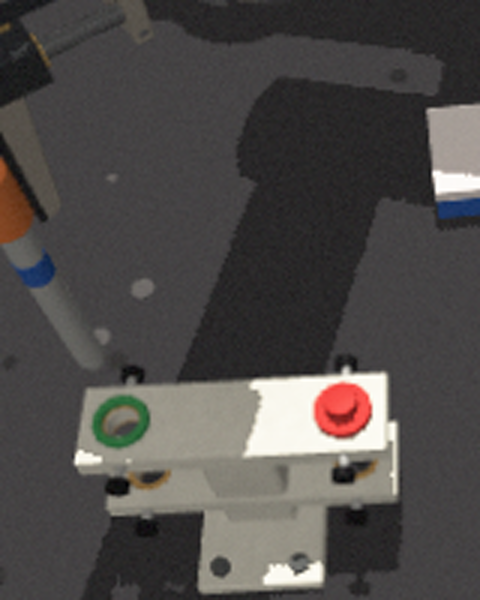

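View pics/top3.png

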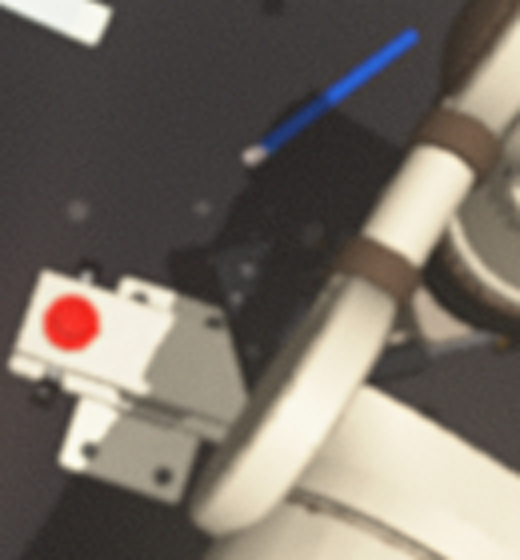

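```bash
python3 -c "
import cv2
f=cv2.imread('pics/scene3full.png')[140:260,120:220]; cv2.imwrite('pics/z3.png',cv2.resize(f,None,fx=5,fy=5,interpolation=2))
"
```

```text
(no output)
```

View pics/z3.png

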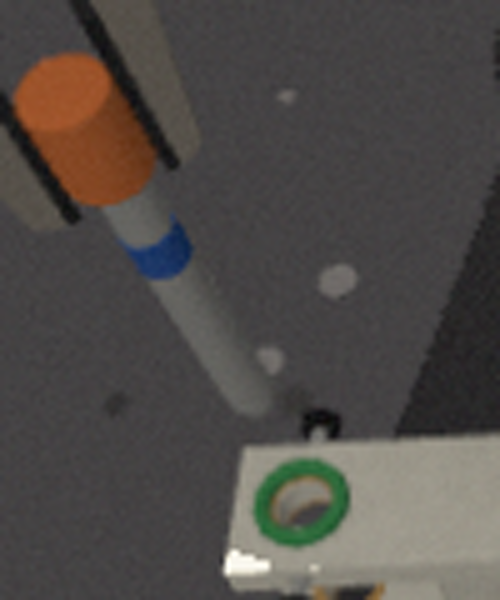

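```bash
cat >> h.py <<'E'
from scipy.optimize import least_squares
def fitrod(c,top,band,tip,K0,tilt0=(0,0)):
    # params: knob centre K, tilt (axis up = [a,b,1])
    def res(p,full=True):
        K=p[:3]; u=np.array([p[3],p[4],1]);u/=np.linalg.norm(u)
        P=np.array([K+u*.018,K-u*.053,K-u*.153]); e=proj(c,P)-np.array([top,band,tip])
        return np.r_[e.ravel()/.5,(K-K0)/.002,np.array(p[3:]-np.array(tilt0))/.03]
    s=least_squares(res,np.r_[K0,tilt0]); p=s.x
    cov=np.sqrt(np.diag(np.linalg.inv(s.jac.T@s.jac)))
    u=np.array([p[3],p[4],1]);u/=np.linalg.norm(u)
    return p,cov,p[:3]-u*.153,s.fun[:6]*.5
E
python3 - <<'E'
from h import *
np.set_printoptions(precision=4,suppress=True)
s=cap("scene");st=sensors.read_state();R=Ro.from_rotvec(st['tcp_rot']).as_matrix()
K0=st['eef_pos']+R@[0,0,.0694]; print("K0",K0,st['time_s'])
g=lambda x,y:np.array([(x+.5)/5+119.5,(y+.5)/5+139.5])
for t0 in ((0,0),(.028,0)):
  for x in fitrod(s,g(63.5,91),g(156,248),g(256,404),K0,t0): print(x)
for tl in((0,0),(.0,-.0),(.028,-.005)):
  u=np.array([*tl,1]); print(tl,(proj(s,np.array([K0+u*.018,K0-u*.053,K0-u*.153]))-[119.5,139.5])*5)
E
```

```text
K0 [ 0.5404 -0.2321  0.3244] 7.95
[ 0.5414 -0.2325  0.3235  0.0399 -0.0029]
[0.0014 0.0005 0.0015 0.0074 0.0058]
[ 0.5353 -0.2321  0.1707]
[ 0.0798  0.4266 -0.2039 -1.1311  0.1313  0.6178]
[ 0.5415 -0.2325  0.3236  0.0416 -0.0028]
[0.0014 0.0005 0.0015 0.0074 0.0058]
[ 0.5351 -0.2321  0.1707]
[ 0.0985  0.4859 -0.2049 -1.1336  0.1022  0.5382]
(0, 0) [[ 63.8874  86.5105]
 [156.2333 244.0209]
 [259.9796 418.8902]]
(0.0, -0.0) [[ 63.8874  86.5105]
 [156.2333 244.0209]
 [259.9796 418.8902]]
(0.028, -0.005) [[ 63.8679  87.9877]
 [156.1296 239.8809]
 [259.2888 407.823 ]]
```

Request:
{"op": "jog_arm", "data": {
  "targets": [
    {"x": 3.0, "y": 0.0, "z": 0.0, "roll": 0.0},
    {"x": 0.0, "y": 0.0, "z": 0.0, "roll": 0.0},
    {"x": 0.0, "y": 0.0, "z": 0.0, "roll": 0.0}
  ]
}}

```text
time_s: 8.25
eef_pos: [0.5716, -0.2246, 0.3931]
tcp_rot: [-3.117, -0.342, 0.034]
contact_force: [-0.7, -0.2, -1.1]
width: 0.0256
```

```bash
python3 -c "
from h import *
need([.542,-.235,.37])"
```

```text
t 8.25 pos [ 0.5716 -0.2246  0.3931] toolz [-0.022   0.0037 -0.9998] F [-0.7 -0.2 -1.1] w 0.0256
shift cm (tool): [-3.06  0.39  2.38]
```

Request:
{"op": "jog_arm", "data": {
  "targets": [
    {"x": -0.8, "y": 0.0, "z": 0.0, "roll": 0.0},
    {"x": -0.8, "y": 0.0, "z": 0.0, "roll": 0.0},
    {"x": -0.8, "y": 0.0, "z": 0.0, "roll": 0.0},
    {"x": 0.0, "y": 0.0, "z": 0.0, "roll": 0.0}
  ]
}}

```text
time_s: 8.65
eef_pos: [0.5445, -0.2304, 0.3945]
tcp_rot: [-3.118, -0.341, 0.034]
contact_force: [0.5, -0.3, -1.4]
width: 0.0254
```

```bash
python3 -c "
from h import *
need([.542,-.235,.37])"
```

```text
t 8.65 pos [ 0.5445 -0.2304  0.3945] toolz [-0.0223  0.0027 -0.9997] F [ 0.5 -0.3 -1.4] w 0.0254
shift cm (tool): [-0.29  0.42  2.45]
```

Request:
{"op": "jog_arm", "data": {
  "targets": [
    {"x": 3.0, "y": 0.0, "z": 0.0, "roll": 0.0},
    {"x": 3.0, "y": 0.0, "z": 0.0, "roll": 0.0},
    {"x": 3.0, "y": 0.0, "z": 0.0, "roll": 0.0},
    {"x": 3.0, "y": 0.0, "z": 0.0, "roll": 0.0},
    {"x": 0.0, "y": 0.0, "z": 0.0, "roll": 0.0},
    {"x": 0.0, "y": 0.0, "z": 0.0, "roll": 0.0}
  ]
}}

```text
time_s: 9.25
eef_pos: [0.6626, -0.2057, 0.3924]
tcp_rot: [-3.119, -0.333, 0.034]
contact_force: [-0.4, 0.8, -0.8]
width: 0.0256
```

```bash
python3 -c "
from h import *
need([.542,-.235,.37])"
```

```text
t 9.25 pos [ 0.6626 -0.2057  0.3924] toolz [-0.0219  0.002  -0.9998] F [-0.4  0.8 -0.8] w 0.0256
shift cm (tool): [-12.36   0.33   2.5 ]
```

Request:
{"op": "jog_arm", "data": {
  "targets": [
    {"x": -3.0, "y": -3.0, "z": 0.0, "roll": 0.0},
    {"x": -3.0, "y": -3.0, "z": 0.0, "roll": 0.0},
    {"x": -3.0, "y": -3.0, "z": 0.0, "roll": 0.0},
    {"x": -3.0, "y": -3.0, "z": 0.0, "roll": 0.0},
    {"x": 0.0, "y": 0.0, "z": 0.0, "roll": 0.0},
    {"x": 0.0, "y": 0.0, "z": 0.0, "roll": 0.0}
  ]
}}

```text
time_s: 9.85
eef_pos: [0.5089, -0.113, 0.39]
tcp_rot: [-3.117, -0.324, 0.046]
contact_force: [-0.1, 0.1, -0.5]
width: 0.0255
```

```bash
python3 -c "
from h import *
need([.542,-.235,.37]);print(sensors.read_state()['q'].round(3))"
```

```text
t 9.85 pos [ 0.5089 -0.113   0.39  ] toolz [-0.0299  0.0046 -0.9995] F [-0.1  0.1 -0.5] w 0.0255
shift cm (tool): [ 0.79 12.64  1.85]
[-0.447 -0.009  1.603 -0.009  1.576  0.917]
```

Request:
{"op": "jog_arm", "data": {
  "targets": [
    {"x": 0.0, "y": 3.0, "z": -4.0, "roll": 0.0},
    {"x": 0.0, "y": 3.0, "z": -4.0, "roll": 0.0},
    {"x": 0.0, "y": 3.0, "z": -4.0, "roll": 0.0},
    {"x": 0.0, "y": 3.0, "z": -4.0, "roll": 0.0},
    {"x": 0.0, "y": 0.0, "z": 0.0, "roll": 0.0},
    {"x": 0.0, "y": 0.0, "z": 0.0, "roll": 0.0}
  ]
}}

```text
time_s: 10.45
eef_pos: [0.5373, -0.2372, 0.5455]
tcp_rot: [-3.114, -0.318, 0.058]
contact_force: [-0.3, 0.4, -1.2]
width: 0.0256
```

```bash
python3 -c "
from h import *
need([.542,-.235,.37]);print(sensors.read_state()['q'].round(3))"
```

```text
t 10.45 pos [ 0.5373 -0.2372  0.5455] toolz [-0.038   0.0076 -0.9993] F [-0.3  0.4 -1.2] w 0.0256
shift cm (tool): [ 1.13  0.14 17.53]
[-0.615  0.19   1.091 -0.017  1.896  0.748]
```

Request:
{"op": "jog_arm", "data": {
  "targets": [
    {"x": 0.5, "y": 0.0, "z": 4.0, "roll": 0.0},
    {"x": 0.5, "y": 0.0, "z": 4.0, "roll": 0.0},
    {"x": 0.0, "y": 0.0, "z": 4.0, "roll": 0.0},
    {"x": 0.0, "y": 0.0, "z": 0.0, "roll": 0.0},
    {"x": 0.0, "y": 0.0, "z": 0.0, "roll": 0.0}
  ]
}}

```text
time_s: 10.95
eef_pos: [0.5415, -0.2316, 0.4176]
tcp_rot: [-3.11, -0.319, 0.063]
contact_force: [0.1, -0.4, 0.2]
width: 0.0253
```

```bash
python3 -c "
from h import *
need([.542,-.235,.37]);print(sensors.read_state()['q'].round(3))"
```

```text
t 10.95 pos [ 0.5415 -0.2316  0.4176] toolz [-0.0413  0.0106 -0.9991] F [ 0.1 -0.4  0.2] w 0.0253
shift cm (tool): [0.17 0.44 4.75]
[-0.603  0.172  1.358 -0.015  1.651  0.762]
```

Request:
{"op": "jog_arm", "data": {
  "targets": [
    {"x": 0.5, "y": -0.5, "z": 0.0, "roll": 0.0},
    {"x": 0.5, "y": -0.5, "z": 0.0, "roll": 0.0},
    {"x": 0.5, "y": -0.5, "z": 0.0, "roll": 0.0},
    {"x": 0.5, "y": -0.5, "z": 0.0, "roll": 0.0},
    {"x": 0.5, "y": -0.5, "z": 0.0, "roll": 0.0},
    {"x": 0.5, "y": -0.5, "z": 0.0, "roll": 0.0},
    {"x": 0.5, "y": -0.5, "z": 0.0, "roll": 0.0},
    {"x": 0.5, "y": -0.5, "z": 0.0, "roll": 0.0},
    {"x": 0.0, "y": 0.0, "z": 0.0, "roll": 0.0},
    {"x": 0.0, "y": 0.0, "z": 0.0, "roll": 0.0}
  ]
}}

```text
time_s: 11.95
eef_pos: [0.5777, -0.1796, 0.4258]
tcp_rot: [-3.118, -0.323, 0.045]
contact_force: [-0.2, -0.7, -1.2]
width: 0.0255
```

```bash
python3 -c "
from h import *
need([.542,-.235,.37]);print(sensors.read_state()['q'].round(3))"
```

```text
t 11.95 pos [ 0.5777 -0.1796  0.4258] toolz [-0.0293  0.0036 -0.9996] F [-0.2 -0.7 -1.2] w 0.0255
shift cm (tool): [-4.48  4.74  5.66]
[-0.497  0.206  1.304 -0.011  1.66   0.867]
```

Request:
{"op": "jog_arm", "data": {
  "targets": [
    {"x": -2.2, "y": 2.4, "z": 1.0, "roll": 0.0},
    {"x": 0.0, "y": 0.0, "z": 0.0, "roll": 0.0},
    {"x": 0.0, "y": 0.0, "z": 0.0, "roll": 0.0},
    {"x": -2.2, "y": 2.4, "z": 1.0, "roll": 0.0},
    {"x": 0.0, "y": 0.0, "z": 0.0, "roll": 0.0},
    {"x": 0.0, "y": 0.0, "z": 0.0, "roll": 0.0}
  ]
}}

```text
time_s: 12.55
eef_pos: [0.5437, -0.2365, 0.4067]
tcp_rot: [-3.118, -0.324, 0.043]
contact_force: [-0.2, 0.1, -0.1]
width: 0.0257
```

```bash
python3 -c "
from h import *
need([.542,-.235,.37]);print(sensors.read_state()['q'].round(3))"
```

```text
t 12.55 pos [ 0.5437 -0.2365  0.4067] toolz [-0.0279  0.0034 -0.9996] F [-0.2  0.1 -0.1] w 0.0257
shift cm (tool): [-0.04 -0.15  3.68]
[-0.609  0.175  1.376 -0.013  1.616  0.755]
```

Request:
{"op": "jog_arm", "data": {
  "targets": [
    {"x": 0.4, "y": -0.5, "z": 0.0, "roll": 0.0},
    {"x": 0.4, "y": -0.5, "z": 0.0, "roll": 0.0},
    {"x": 0.4, "y": -0.5, "z": 0.0, "roll": 0.0},
    {"x": 0.4, "y": -0.5, "z": 0.0, "roll": 0.0},
    {"x": 0.4, "y": -0.5, "z": 0.0, "roll": 0.0},
    {"x": 0.4, "y": -0.5, "z": 0.0, "roll": 0.0},
    {"x": 0.4, "y": -0.5, "z": 0.0, "roll": 0.0},
    {"x": 0.4, "y": -0.5, "z": 0.0, "roll": 0.0},
    {"x": 0.4, "y": -0.5, "z": 0.0, "roll": 0.0},
    {"x": 0.4, "y": -0.5, "z": 0.0, "roll": 0.0},
    {"x": 0.4, "y": -0.5, "z": 0.0, "roll": 0.0},
    {"x": 0.4, "y": -0.5, "z": 0.0, "roll": 0.0}
  ]
}}

```text
time_s: 13.75
eef_pos: [0.5827, -0.1591, 0.4072]
tcp_rot: [-3.118, -0.329, 0.04]
contact_force: [-0.9, -0.7, -1.4]
width: 0.0253
```

```bash
python3 -c "
from h import *
need([.542,-.235,.37]);print(sensors.read_state()['q'].round(3))"
```

```text
t 13.75 pos [ 0.5827 -0.1591  0.4072] toolz [-0.0259  0.0033 -0.9997] F [-0.9 -0.7 -1.4] w 0.0253
shift cm (tool): [-5.47  6.6   3.8 ]
[-0.463  0.204  1.342 -0.009  1.621  0.897]
```

Request:
{"op": "jog_arm", "data": {
  "targets": [
    {"x": 0.0, "y": 0.0, "z": -4.5, "roll": 0.0},
    {"x": 0.0, "y": 0.0, "z": 0.0, "roll": 0.0},
    {"x": 0.0, "y": 0.0, "z": 0.0, "roll": 0.0},
    {"x": 0.0, "y": 0.0, "z": -4.5, "roll": 0.0},
    {"x": 0.0, "y": 0.0, "z": 0.0, "roll": 0.0},
    {"x": 0.0, "y": 0.0, "z": 0.0, "roll": 0.0},
    {"x": 0.0, "y": 0.0, "z": -4.5, "roll": 0.0},
    {"x": 0.0, "y": 0.0, "z": 0.0, "roll": 0.0},
    {"x": 0.0, "y": 0.0, "z": 0.0, "roll": 0.0}
  ]
}}

```text
time_s: 14.65
eef_pos: [0.586, -0.1572, 0.5343]
tcp_rot: [-3.107, -0.329, 0.066]
contact_force: [-0.8, -0.5, -2.1]
width: 0.0252
```

```bash
python3 -c "
from h import *
need([.542,-.235,.37])"
```

```text
t 14.65 pos [ 0.586  -0.1572  0.5343] toolz [-0.0437  0.0122 -0.999 ] F [-0.8 -0.5 -2.1] w 0.0252
shift cm (tool): [-5.27  7.03 16.51]
```

Request:
{"op": "jog_arm", "data": {
  "targets": [
    {"x": 0.0, "y": 0.0, "z": 4.0, "roll": 0.0},
    {"x": 0.0, "y": 0.0, "z": 4.0, "roll": 0.0},
    {"x": 0.0, "y": 0.0, "z": 4.0, "roll": 0.0},
    {"x": -0.5, "y": 0.6, "z": 0.0, "roll": 0.0},
    {"x": -0.5, "y": 0.6, "z": 0.0, "roll": 0.0},
    {"x": -0.5, "y": 0.6, "z": 0.0, "roll": 0.0},
    {"x": -0.5, "y": 0.6, "z": 0.0, "roll": 0.0},
    {"x": -0.5, "y": 0.6, "z": 0.0, "roll": 0.0},
    {"x": -0.5, "y": 0.6, "z": 0.0, "roll": 0.0},
    {"x": -0.5, "y": 0.6, "z": 0.0, "roll": 0.0}
  ]
}}

```text
time_s: 15.65
eef_pos: [0.5546, -0.2095, 0.4184]
tcp_rot: [-3.116, -0.329, 0.048]
contact_force: [-0.8, -1.0, -0.9]
width: 0.0257
```

```bash
python3 -c "
from h import *
need([.542,-.235,.37])"
```

```text
t 15.65 pos [ 0.5546 -0.2095  0.4184] toolz [-0.0313  0.0047 -0.9995] F [-0.8 -1.  -0.9] w 0.0257
shift cm (tool): [-1.62  2.28  4.86]
```

Request:
{"op": "jog_arm", "data": {
  "targets": [
    {"x": -1.0, "y": 2.5, "z": 0.0, "roll": 0.0},
    {"x": 0.0, "y": 0.0, "z": 0.0, "roll": 0.0},
    {"x": 0.0, "y": 0.0, "z": 1.0, "roll": 0.0},
    {"x": 0.0, "y": 0.0, "z": 1.0, "roll": 0.0},
    {"x": 0.0, "y": 0.0, "z": 1.0, "roll": 0.0},
    {"x": 0.0, "y": 0.0, "z": 1.0, "roll": 0.0},
    {"x": 0.0, "y": 0.0, "z": 0.0, "roll": 0.0},
    {"x": 0.0, "y": 0.0, "z": 0.0, "roll": 0.0}
  ]
}}

```text
time_s: 16.45
eef_pos: [0.5479, -0.2363, 0.3749]
tcp_rot: [-3.115, -0.33, 0.048]
contact_force: [-0.6, -0.2, 0.2]
width: 0.0253
```

```bash
python3 -c "
from h import *
need([.551,-.236,.378])
c=cap('scene','pics/s4.png'); f=c['frame'][150:270,120:220,::-1]; cv2.imwrite('pics/z4.png',cv2.resize(f,None,fx=5,fy=5,interpolation=2))
"
```

```text
t 16.45 pos [ 0.5479 -0.2363  0.3749] toolz [-0.0312  0.0056 -0.9995] F [-0.6 -0.2  0.2] w 0.0253
shift cm (tool): [ 0.3   0.03 -0.32]
```

View pics/z4.png

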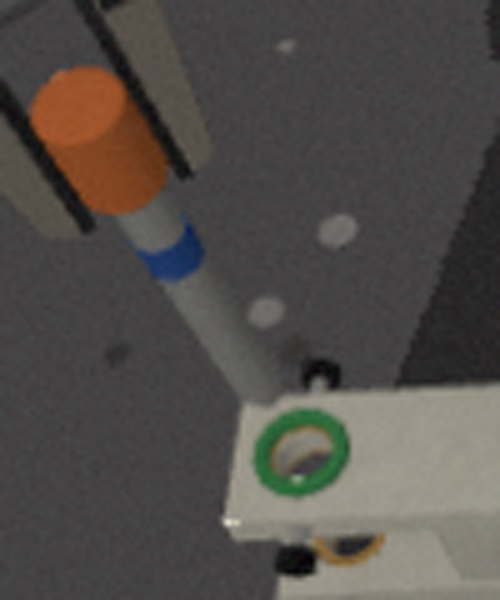

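Run:
```python
from h import *
np.set_printoptions(precision=4,suppress=True)
s=cap("scene");st=sensors.read_state();R=Ro.from_rotvec(st['tcp_rot']).as_matrix()
K0=st['eef_pos']+R@[0,0,.0694]; print("K0",K0,st['time_s'],R[:,2])
g=lambda x,y:np.array([(x+.5)/5+119.5,(y+.5)/5+149.5])
for x in fitrod(s,g(80,106),g(169,252),g(265,398),K0,(.044,-.007)): print(x)
for tl in((0,0),(.03,-.0),(.06,-.0)):
  u=np.array([*tl,1]); print(tl,(proj(s,np.array([K0+u*.018,K0-u*.053,K0-u*.153]))-[119.5,149.5])*5-.5)
print((proj(s,np.array([[.5418,-.235,.12],[.5418,-.235,.15]]))-[119.5,149.5])*5-.5)
```

```text
K0 [ 0.5458 -0.2362  0.3059] 16.55 [-0.0309  0.0053 -0.9995]
[ 0.5471 -0.2362  0.3048  0.0467 -0.002 ]
[0.0014 0.0006 0.0015 0.0074 0.0059]
[ 0.54   -0.2359  0.152 ]
[ 0.0764  0.4454 -0.2379 -1.0348  0.1208  0.4541]
(0, 0) [[ 77.8282  99.9562]
 [167.2742 248.1484]
 [268.0444 413.2364]]
(0.03, -0.0) [[ 78.1777 101.421 ]
 [166.1967 244.0516]
 [264.9038 402.3014]]
(0.06, -0.0) [[ 78.5276 102.8874]
 [165.123  239.9666]
 [261.7887 391.4426]]
[[296.6033 448.3456]
 [271.1571 406.5315]]
```

Request:
{"op": "jog_arm", "data": {
  "targets": [
    {"x": 0.3, "y": 0.0, "z": 0.0, "roll": 0.0},
    {"x": 0.0, "y": 0.0, "z": 0.0, "roll": 0.0},
    {"x": 0.0, "y": 0.0, "z": 1.0, "roll": 0.0},
    {"x": 0.0, "y": 0.0, "z": 1.0, "roll": 0.0},
    {"x": 0.0, "y": 0.0, "z": 1.0, "roll": 0.0},
    {"x": 0.0, "y": 0.0, "z": 0.5, "roll": 0.0},
    {"x": 0.0, "y": 0.0, "z": 0.5, "roll": 0.0},
    {"x": 0.0, "y": 0.0, "z": 0.0, "roll": 0.0}
  ]
}}

```text
time_s: 17.35
eef_pos: [0.55, -0.2357, 0.3318]
tcp_rot: [-3.116, -0.33, 0.047]
contact_force: [0.5, -0.2, -0.7]
width: 0.0257
```

```bash
python3 -c "
from h import *
need([.551,-.236,.242])
c=cap('scene','pics/s5.png'); f=c['frame'][150:270,120:220,::-1]; cv2.imwrite('pics/z5.png',cv2.resize(f,None,fx=5,fy=5,interpolation=2))
"
```

```text
t 17.35 pos [ 0.55   -0.2357  0.3318] toolz [-0.0304  0.005  -0.9995] F [ 0.5 -0.2 -0.7] w 0.0257
shift cm (tool): [0.35 0.16 8.97]
```

View pics/z5.png

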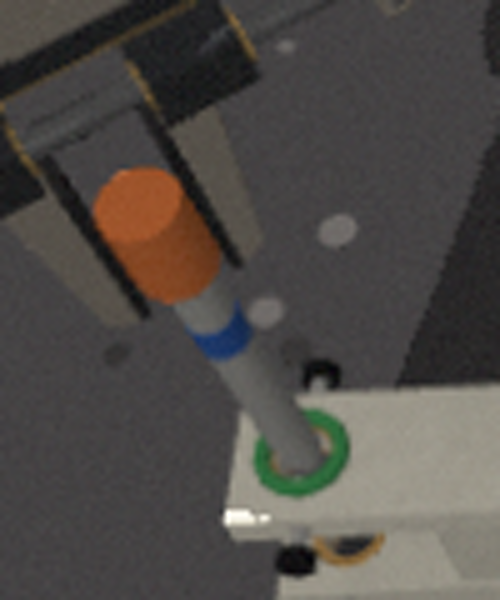

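Request:
{"op": "jog_arm", "data": {
  "targets": [
    {"x": 0.1, "y": -0.1, "z": 0.5, "roll": 0.0},
    {"x": 0.0, "y": 0.0, "z": 0.5, "roll": 0.0},
    {"x": 0.0, "y": 0.0, "z": 0.5, "roll": 0.0},
    {"x": 0.0, "y": 0.0, "z": 0.5, "roll": 0.0},
    {"x": 0.0, "y": 0.0, "z": 0.5, "roll": 0.0},
    {"x": 0.0, "y": 0.0, "z": 0.5, "roll": 0.0},
    {"x": 0.0, "y": 0.0, "z": 0.0, "roll": 0.0}
  ]
}}

```text
time_s: 18.1
eef_pos: [0.5501, -0.2346, 0.3007]
tcp_rot: [-3.117, -0.33, 0.045]
contact_force: [0.6, 0.3, -1.5]
width: 0.0254
```

```bash
python3 -c "
from h import *
need([.551,-.236,.242])
c=cap('scene','pics/s6.png'); f=c['frame'][170:290,130:230,::-1]; cv2.imwrite('pics/z6.png',cv2.resize(f,None,fx=5,fy=5,interpolation=2))
"
```

```text
t 18.1 pos [ 0.5501 -0.2346  0.3007] toolz [-0.0289  0.0034 -0.9996] F [ 0.6  0.3 -1.5] w 0.0254
shift cm (tool): [0.22 0.21 5.87]
```

View pics/z6.png

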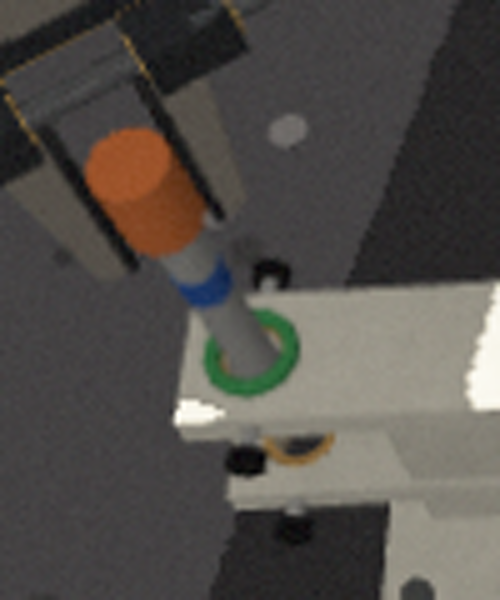

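Request:
{"op": "jog_arm", "data": {
  "targets": [
    {"x": 0.0, "y": 0.0, "z": 0.5, "roll": 0.0},
    {"x": 0.0, "y": 0.0, "z": 0.5, "roll": 0.0},
    {"x": 0.0, "y": 0.0, "z": 0.5, "roll": 0.0},
    {"x": 0.0, "y": 0.0, "z": 0.4, "roll": 0.0},
    {"x": 0.0, "y": 0.0, "z": 0.3, "roll": 0.0},
    {"x": 0.0, "y": 0.0, "z": 0.3, "roll": 0.0},
    {"x": 0.0, "y": 0.0, "z": 0.3, "roll": 0.0},
    {"x": 0.0, "y": 0.0, "z": 0.0, "roll": 0.0}
  ]
}}

```text
time_s: 18.95
eef_pos: [0.5493, -0.2347, 0.271]
tcp_rot: [-3.118, -0.33, 0.044]
contact_force: [0.2, -0.2, -0.2]
width: 0.0258
```

```bash
python3 -c "
from h import *
need([.551,-.236,.242])
c=cap('scene','pics/s7.png'); f=c['frame'][170:290,130:230,::-1]; cv2.imwrite('pics/z7.png',cv2.resize(f,None,fx=5,fy=5,interpolation=2))
"
```

```text
t 18.95 pos [ 0.5493 -0.2347  0.271 ] toolz [-0.0287  0.0027 -0.9996] F [ 0.2 -0.2 -0.2] w 0.0258
shift cm (tool): [0.22 0.19 2.9 ]
```

View pics/z7.png

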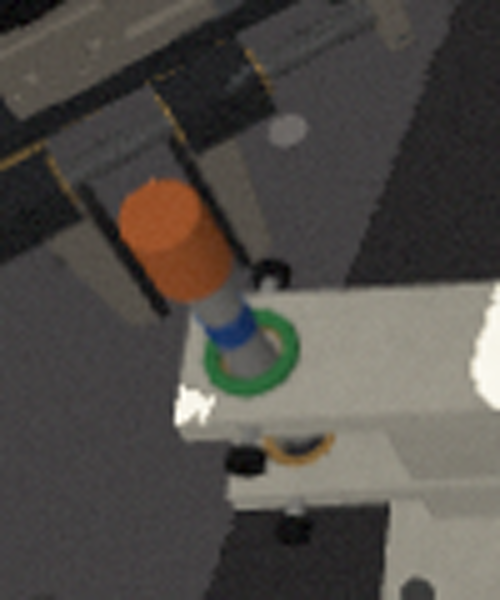

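Request:
{"op": "jog_arm", "data": {
  "targets": [
    {"x": 0.0, "y": 0.0, "z": 0.4, "roll": 0.0},
    {"x": 0.0, "y": 0.0, "z": 0.4, "roll": 0.0},
    {"x": 0.0, "y": 0.0, "z": 0.4, "roll": 0.0},
    {"x": 0.0, "y": 0.0, "z": 0.4, "roll": 0.0},
    {"x": 0.0, "y": 0.0, "z": 0.4, "roll": 0.0},
    {"x": 0.0, "y": 0.0, "z": 0.0, "roll": 0.0}
  ]
}}

```text
time_s: 19.6
eef_pos: [0.5485, -0.2346, 0.2498]
tcp_rot: [-3.118, -0.33, 0.045]
contact_force: [-1.3, -0.1, -1.3]
width: 0.0252
```

```bash
python3 -c "
from h import *
need([.551,-.236,.242])
c=cap('scene','pics/s8.png'); f=c['frame'][170:290,130:230,::-1]; cv2.imwrite('pics/z8.png',cv2.resize(f,None,fx=5,fy=5,interpolation=2))
"
```

```text
t 19.6 pos [ 0.5485 -0.2346  0.2498] toolz [-0.029   0.0027 -0.9996] F [-1.3 -0.1 -1.3] w 0.0252
shift cm (tool): [0.24 0.19 0.77]
```

View pics/z8.png

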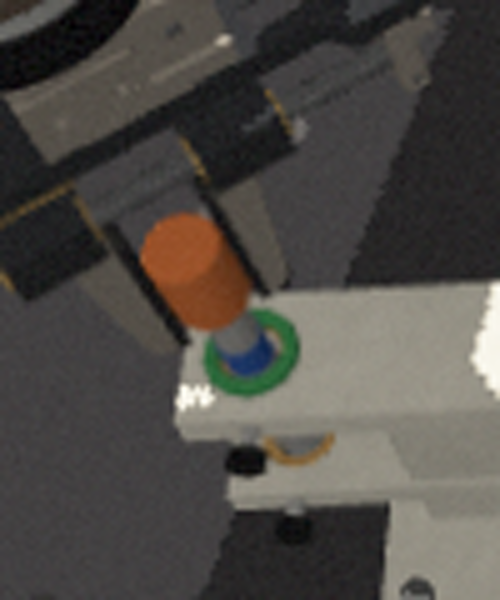

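Request:
{"op": "jog_arm", "data": {
  "targets": [
    {"x": -0.2, "y": 0.0, "z": 0.3, "roll": 0.0},
    {"x": -0.2, "y": 0.0, "z": 0.2, "roll": 0.0},
    {"x": -0.1, "y": 0.0, "z": 0.1, "roll": 0.0},
    {"x": 0.0, "y": 0.0, "z": 0.0, "roll": 0.0},
    {"x": 0.0, "y": 0.0, "z": 0.0, "roll": 0.0}
  ]
}}

```text
time_s: 20.15
eef_pos: [0.5449, -0.2359, 0.2449]
tcp_rot: [-3.12, -0.33, 0.035]
contact_force: [0.7, 0.9, -1.0]
width: 0.0253
```

```bash
python3 -c "
from h import *
need([.544,-.2346,.2425])
c=cap('scene','pics/s9.png'); f=c['frame'][190:265,140:210,::-1]; cv2.imwrite('pics/z9.png',cv2.resize(f,None,fx=8,fy=8,interpolation=2))
"
```

```text
t 20.15 pos [ 0.5449 -0.2359  0.2449] toolz [-0.0225  0.0016 -0.9997] F [ 0.7  0.9 -1. ] w 0.0253
shift cm (tool): [-0.06 -0.14  0.24]
```

View pics/z9.png

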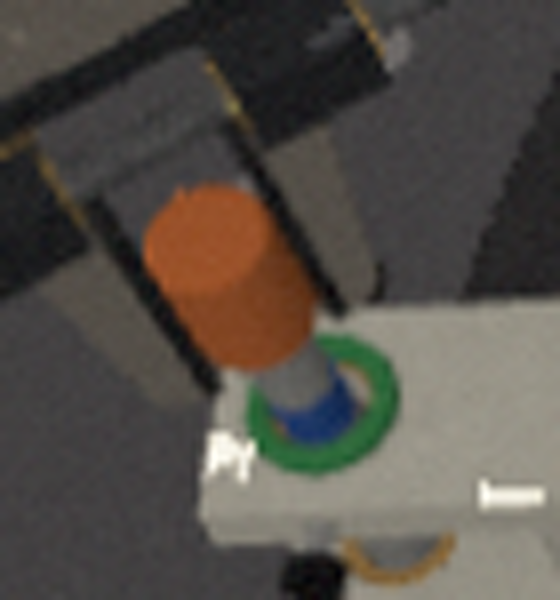

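Request:
{"op": "jog_arm", "data": {
  "targets": [
    {"x": -0.2, "y": -0.1, "z": 0.1, "roll": 0.0},
    {"x": -0.1, "y": 0.0, "z": 0.1, "roll": 0.0},
    {"x": 0.0, "y": 0.0, "z": 0.0, "roll": 0.0},
    {"x": 0.0, "y": 0.0, "z": 0.0, "roll": 0.0}
  ]
}}

```text
time_s: 20.6
eef_pos: [0.5427, -0.2356, 0.244]
tcp_rot: [-3.121, -0.33, 0.028]
contact_force: [2.0, 0.7, -1.0]
width: 0.0254
```

```bash
python3 -c "
from h import *
need([.544,-.2346,.2425])"
```

```text
t 20.6 pos [ 0.5427 -0.2356  0.244 ] toolz [-1.820e-02  7.000e-04 -9.998e-01] F [ 2.   0.7 -1. ] w 0.0254
shift cm (tool): [ 0.15 -0.07  0.15]
```

Request:
{"op": "jog_arm", "data": {
  "targets": [
    {"x": 0.0, "y": -0.1, "z": 0.2, "roll": 0.0},
    {"x": 0.0, "y": 0.0, "z": 0.0, "roll": 0.0},
    {"x": 0.0, "y": 0.0, "z": 0.0, "roll": 0.0},
    {"x": 0.0, "y": 0.0, "z": 0.0, "roll": 0.0}
  ]
}}

```text
time_s: 21.0
eef_pos: [0.5426, -0.2348, 0.242]
tcp_rot: [-3.122, -0.331, 0.028]
contact_force: [2.3, 0.8, -0.4]
width: 0.0256
```

```bash
python3 -c "
from h import *
need([.544,-.2346,.2425])
c=cap('scene','pics/s10.png'); f=c['frame'][190:265,140:210,::-1]; cv2.imwrite('pics/z10.png',cv2.resize(f,None,fx=8,fy=8,interpolation=2))
"
```

```text
t 21.0 pos [ 0.5426 -0.2348  0.242 ] toolz [-1.790e-02 -2.000e-04 -9.998e-01] F [ 2.3  0.8 -0.4] w 0.0256
shift cm (tool): [ 0.14  0.01 -0.05]
```

View pics/z10.png

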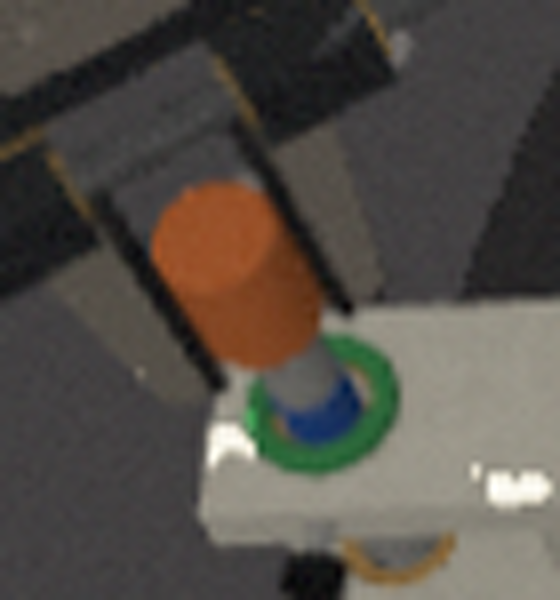

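Run:
```python
from h import *
s=cap("scene");np.set_printoptions(precision=1,suppress=True)
d=np.array([.978,.21,0])
A=np.array([.542,-.235,0])
off=np.array([179.7,240.1])-proj(s,[.5418,-.235,.119])[0]; print("offset",off)
def pr(r,z): return (proj(s,A+d*r+[0,0,z])[0]+off-[139.5,189.5])*8-.5
for nm,r,z in (("knobtop c",0,.191),("knob bottom front",.013,.155),("band top front",.008,.128),("band at .126",.008,.126),("at .130",.008,.130),("rim",.0,.120),("near rim inner",.0115,.12)): print(nm,pr(r,z))
fr=s["frame"].astype(float)
a=A+d*.008
for z in np.arange(.150,.114,-.002):
    p=(proj(s,a+[0,0,z])[0]+off); c=cv2.getRectSubPix(s["frame"],(1,1),(float(p[0]),float(p[1])))[0,0]; print(round(z,3),p,c)
```

```text
offset [0.6 0.6]
knobtop c [218.8 236.2]
knob bottom front [299.1 368.5]
band top front [325.6 412. ]
band at .126 [328.2 416.4]
at .130 [322.9 407.7]
rim [320.  402.9]
near rim inner [343.2 440.8]
0.15 [176.5 234.9] [96 91 86]
0.148 [176.9 235.5] [95 92 89]
0.146 [177.2 236.1] [95 92 89]
0.144 [177.6 236.6] [95 93 89]
0.142 [177.9 237.2] [97 95 91]
0.14 [178.2 237.8] [95 94 89]
0.138 [178.6 238.3] [93 92 88]
0.136 [178.9 238.9] [94 93 90]
0.134 [179.3 239.4] [84 87 93]
0.132 [179.6 240. ] [69 77 95]
0.13 [179.9 240.5] [50 65 96]
0.128 [180.3 241.1] [32 55 97]
0.126 [180.6 241.6] [27 53 96]
0.124 [180.9 242.1] [28 53 97]
0.122 [181.2 242.7] [25 50 95]
0.12 [181.6 243.2] [24 51 92]
0.118 [181.9 243.7] [28 60 85]
0.116 [182.2 244.3] [34 78 75]
```

Request:
{"op": "jog_arm", "data": {
  "targets": [
    {"x": -0.1, "y": 0.0, "z": 0.0, "roll": 0.0},
    {"x": -0.1, "y": 0.0, "z": 0.0, "roll": 0.0},
    {"x": 0.0, "y": 0.0, "z": 0.0, "roll": 0.0},
    {"x": 0.0, "y": 0.0, "z": 0.0, "roll": 0.0}
  ]
}}

```text
time_s: 21.5
eef_pos: [0.5409, -0.235, 0.2421]
tcp_rot: [-3.122, -0.33, 0.025]
contact_force: [2.1, 0.4, -0.9]
width: 0.0256
```

```bash
python3 -c "
from h import *
need([.544,-.2346,.2425]);print(sensors.read_state()['torque'])
c=cap('scene','pics/s11.png'); f=c['frame'][190:265,140:210,::-1]; cv2.imwrite('pics/z11.png',cv2.resize(f,None,fx=8,fy=8,interpolation=2))
"
```

```text
t 21.5 pos [ 0.5409 -0.235   0.2421] toolz [-1.620e-02  4.000e-04 -9.999e-01] F [ 2.1  0.4 -0.9] w 0.0256
shift cm (tool): [ 0.31  0.03 -0.04]
[ 0.13600122 -0.79539873 -0.01234809]
```

View pics/z11.png

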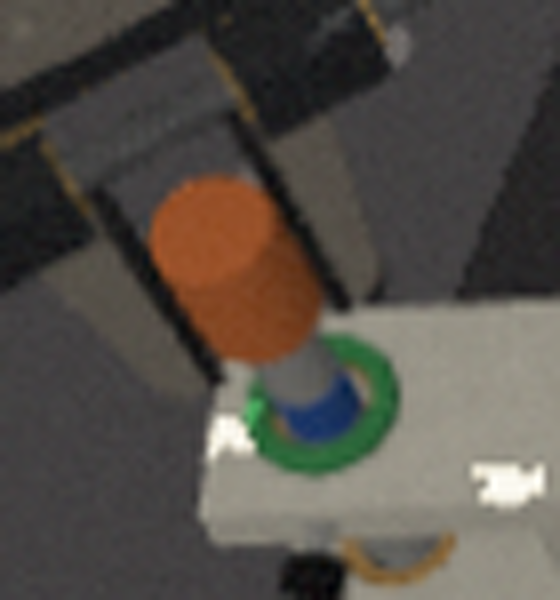

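Request:
{"op": "jog_arm", "data": {
  "targets": [
    {"x": -0.2, "y": 0.0, "z": 0.0, "roll": 0.0},
    {"x": 0.0, "y": 0.0, "z": 0.0, "roll": 0.0},
    {"x": 0.0, "y": 0.0, "z": 0.0, "roll": 0.0}
  ]
}}

```text
time_s: 21.85
eef_pos: [0.5395, -0.2351, 0.2422]
tcp_rot: [-3.122, -0.331, 0.022]
contact_force: [3.1, 1.5, -1.3]
width: 0.0255
```

```bash
python3 -c "
from h import *
need([.544,-.2346,.2425]);print(sensors.read_state()['torque'])"
```

```text
t 21.85 pos [ 0.5395 -0.2351  0.2422] toolz [-1.430e-02  7.000e-04 -9.999e-01] F [ 3.1  1.5 -1.3] w 0.0255
shift cm (tool): [ 0.45  0.04 -0.03]
[ 0.19396259 -0.89827845 -0.00691422]
```

Run:
```python
from h import *
s=cap("scene"); f=s['frame'][190:265,140:210,::-1]; cv2.imwrite('pics/z12.png',cv2.resize(f,None,fx=8,fy=8,interpolation=2))
# fit by synthetic masks
import itertools
h=cv2.cvtColor(s["frame"],cv2.COLOR_RGB2HSV)
def analyse(path):
    im=cv2.imread(path)[:,:,::-1]; hh=cv2.cvtColor(np.ascontiguousarray(im),cv2.COLOR_RGB2HSV)
    o=cv2.inRange(hh,(3,120,60),(18,255,255)); o[:190]=0;o[265:]=0;o[:,:140]=0;o[:,210:]=0
    n,l,st,ce=cv2.connectedComponentsWithStats(o); k=1+np.argmax(st[1:,4])
    b=cv2.inRange(hh,(100,120,40),(130,255,255)); b[:190]=0;b[265:]=0;b[:,:140]=0;b[:,210:]=0
    m=cv2.moments(b,True)
    print(path,"orange",ce[k].round(2),st[k],"blue",round(m['m10']/m['m00'],2),round(m['m01']/m['m00'],2),m['m00'])
cv2.imwrite('pics/s12.png',s['frame'][:,:,::-1])
for p in ('s9','s10','s11','s12'): analyse(f'pics/{p}.png')
def hullc(A,u,r,z0,z1):
    e1=np.cross(u,[0,1,0]);e1/=np.linalg.norm(e1);e2=np.cross(u,e1);t=np.linspace(0,2*np.pi,60)[:,None]
    P=np.vstack([A+u*z+r*(np.cos(t)*e1+np.sin(t)*e2) for z in(z0,z1)])
    H=cv2.convexHull(proj(s,P).astype(np.float32)); m=cv2.moments(H); return np.array([m['m10'],m['m01']])/m['m00'],m['m00']
for Kx in(.5385,.5398,.5414):
  for a in(-.02,0,.02,.04):
    u=np.array([a,0,1]);u/=np.linalg.norm(u);K=np.array([Kx,-.235,.1727])
    print(Kx,a,"orange c,area",hullc(K,u,.013,-.018,.018),"band top axis",proj(s,K-u*.045+d*0 if False else K-u*.045)[0].round(2))
```

```text
pics/s9.png orange [168.19 224.13] [158 213  22  23 354] blue 179.94 241.79 33.0
pics/s10.png orange [169.16 223.86] [159 213  22  23 353] blue 180.56 241.72 36.0
pics/s11.png orange [168.79 223.1 ] [158 212  22  23 360] blue 180.44 241.33 39.0
pics/s12.png orange [168.56 222.57] [158 211  22  24 358] blue 180.1 241.26 39.0
0.5385 -0.02 orange c,area (array([169.11055319, 222.36555197]), 381.93334891519044) band top axis [177.32 236.06]Traceback (most recent call last):
  File "<stdin>", line 21, in <module>
numpy._core._exceptions._UFuncOutputCastingError: Cannot cast ufunc 'divide' output from dtype('float64') to dtype('int64') with casting rule 'same_kind'
```

View pics/z12.png

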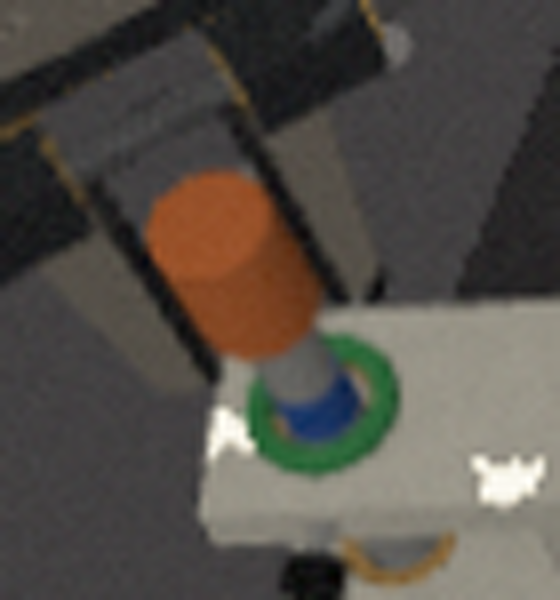

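Request:
{"op": "jog_arm", "data": {
  "targets": [
    {"x": 0.2, "y": 0.0, "z": 0.0, "roll": 0.0},
    {"x": 0.0, "y": 0.0, "z": 0.0, "roll": 0.0},
    {"x": 0.0, "y": 0.0, "z": 0.0, "roll": 0.0},
    {"x": 0.0, "y": 0.0, "z": 0.0, "roll": 0.0}
  ]
}}

```text
time_s: 22.3
eef_pos: [0.5403, -0.235, 0.2418]
tcp_rot: [-3.121, -0.331, 0.029]
contact_force: [1.9, 0.6, 0.9]
width: 0.0255
```

Run:
```python
from h import *
need([.5425,-.235,.2424]);print(sensors.read_state()['torque'])
s=cap("scene"); cv2.imwrite('pics/s13.png',s['frame'][:,:,::-1])
im=s["frame"];hh=cv2.cvtColor(im,cv2.COLOR_RGB2HSV)
o=cv2.inRange(hh,(3,120,60),(18,255,255)); n,l,st,ce=cv2.connectedComponentsWithStats(o[190:265,140:210]); k=1+np.argmax(st[1:,4]); print(ce[k]+[140,190])
b=cv2.inRange(hh,(100,120,40),(130,255,255))[190:265,140:210];m=cv2.moments(b,True);print(m['m10']/m['m00']+140,m['m01']/m['m00']+190,m['m00'])
```

```text
t 22.3 pos [ 0.5403 -0.235   0.2418] toolz [-1.880e-02  7.000e-04 -9.998e-01] F [1.9 0.6 0.9] w 0.0255
shift cm (tool): [ 0.21  0.05 -0.07]
[ 0.18285864 -0.50734927 -0.05213871]
[168.95530726 222.96368715]
180.525 241.35 40.0
```

Request:
{"op": "jog_arm", "data": {
  "targets": [
    {"x": 0.15, "y": 0.0, "z": -0.05, "roll": 0.0},
    {"x": 0.0, "y": 0.0, "z": 0.0, "roll": 0.0},
    {"x": 0.0, "y": 0.0, "z": 0.0, "roll": 0.0},
    {"x": 0.0, "y": 0.0, "z": 0.0, "roll": 0.0}
  ]
}}

```text
time_s: 22.75
eef_pos: [0.5409, -0.2347, 0.2417]
tcp_rot: [-3.121, -0.331, 0.034]
contact_force: [0.2, 0.9, -0.4]
width: 0.0256
```

Run:
```python
from h import *
need([.5415,-.235,.2424]);print(sensors.read_state()['torque'])
s=cap("scene"); cv2.imwrite('pics/s14.png',s['frame'][:,:,::-1])
t=cap("top"); cv2.imwrite('pics/t14.png',t['frame'][:,:,::-1])
im=s["frame"];hh=cv2.cvtColor(im,cv2.COLOR_RGB2HSV)
cv2.imwrite('pics/z14.png',cv2.resize(im[190:265,140:210,::-1],None,fx=8,fy=8,interpolation=2))
o=cv2.inRange(hh,(3,120,60),(18,255,255)); n,l,st,ce=cv2.connectedComponentsWithStats(o[190:265,140:210]); k=1+np.argmax(st[1:,4]); print(ce[k]+[140,190])
b=cv2.inRange(hh,(100,120,40),(130,255,255))[190:265,140:210];m=cv2.moments(b,True);print(m['m10']/m['m00']+140,m['m01']/m['m00']+190,m['m00'])
```

```text
t 22.75 pos [ 0.5409 -0.2347  0.2417] toolz [-2.200e-02  8.000e-04 -9.998e-01] F [ 0.2  0.9 -0.4] w 0.0256
shift cm (tool): [ 0.05  0.04 -0.07]
[ 0.0774354  -0.29842573 -0.06037856]
[169.0878187  223.07365439]
180.4871794871795 241.46153846153845 39.0
```

View pics/s14.png

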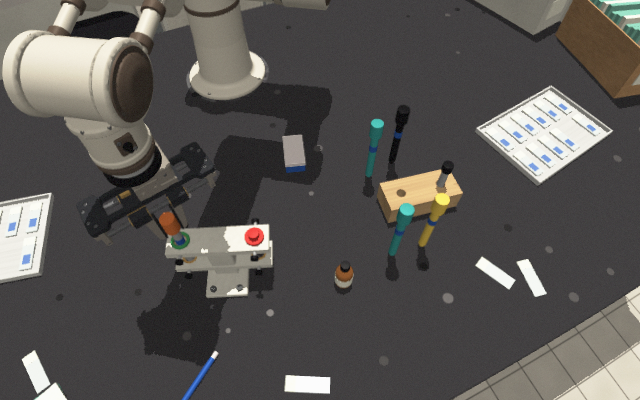

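View pics/z14.png

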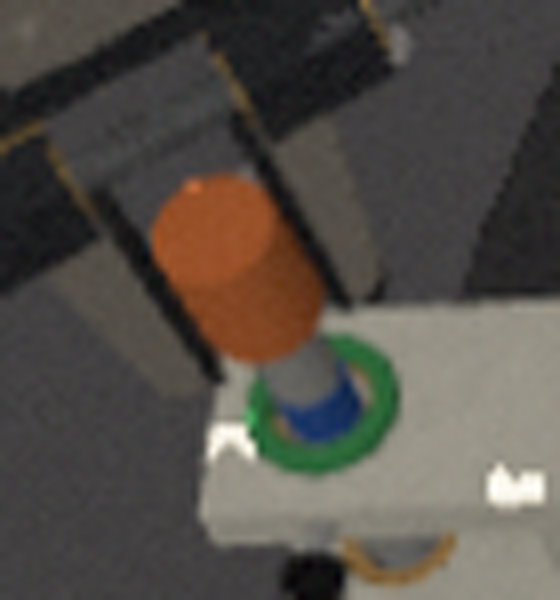

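Request:
{"op": "jog_arm", "data": {
  "targets": [
    {"x": 0.05, "y": 0.0, "z": -0.1, "roll": 0.0},
    {"x": 0.0, "y": 0.0, "z": 0.0, "roll": 0.0},
    {"x": 0.0, "y": 0.0, "z": 0.0, "roll": 0.0},
    {"x": 0.0, "y": 0.0, "z": 0.0, "roll": 0.0},
    {"x": 0.0, "y": 0.0, "z": 0.0, "roll": 0.0}
  ]
}}

```text
time_s: 23.35
eef_pos: [0.5411, -0.2347, 0.2425]
tcp_rot: [-3.121, -0.331, 0.036]
contact_force: [0.5, -0.1, -0.7]
width: 0.0252
```

Run:
```python
from h import *
need([.5415,-.235,.2424])
for i in range(4): s=cap("scene")
need([.5415,-.235,.2424]);print(abs(sensors.read_state()['joint_vel']).max())
```

```text
t 23.35 pos [ 0.5411 -0.2347  0.2425] toolz [-2.310e-02  9.000e-04 -9.997e-01] F [ 0.5 -0.1 -0.7] w 0.0252
shift cm (tool): [0.03 0.04 0.01]
t 23.55 pos [ 0.5411 -0.2347  0.2425] toolz [-2.310e-02  9.000e-04 -9.997e-01] F [ 0.5  0.2 -1.3] w 0.0258
shift cm (tool): [0.03 0.04 0.01]
0.0014138803701303799
```

The arm is still, contact force is near zero and the height is on target, so I'm handing in.

```bash
python3 -c "
from workcell import job
print(job.sign_off())"
```

```text
the job is handed in; nothing more can be done
None
```

I took the orange-knobbed rod out of the rack and threaded it through the green-collared upper bushing and then the lower one. I handed in at 23.6 s, with the gripper still holding the knob.

**Last checks at hand-in**
- **Height:** the arm's position puts the band centre at about 0.120 m, level with the collar's rim.
- **Stillness:** the arm was still, the measured contact force was about 1 N, and the opening was 25.5 mm on the 26 mm knob.
- **Threading:** I last saw steel in the lower bushing about a second before hand-in. There was no notable vertical force on the way down.
- **Bystanders:** in that same picture the spare rod, oil bottle, slide box and look-alikes stood where they started.

**Doubtful or in disagreement**
- **Tilt:** the gripper tilted a little during the moves and ended about 1.3° off vertical. I straightened the rod by pressing it lightly (2–3 N) against the bushing walls. I put the rod's own tilt at no more than about 1°, but one camera cannot confirm that closely.
- **Band height in the image:** the band's top edge looked about 3 mm higher than the arm's position implied. That is under one pixel, and I put it down to the rod standing 2 mm off-centre in the bore. I trusted the arm's reading.

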